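Steer the roof aerial with the blue-knobbed joystick

ROBOT

A 6-joint arm with a two-finger parallel gripper is mounted at the origin on the work surface. World frame = base frame: x ahead of the robot, y to its left, z up, the work surface at z = 0. Lengths are in m, angles in degrees, forces in N, time in s.
With the tool pointing down it reaches from about 0.35 to 0.875 m from the base axis. Payload 4.2 kg.
Tool frame: the origin (TCP) lies midway between the tips of the shut fingers; the grasp point (between the pads) lies 19 mm behind it; y points along the fingers, z is the direction in which the jaws open and shut, and the axes are right-handed (so a half turn about y gives the same grasp; the last joint's range is limited). The gripper opens to 87 mm and grips with 3 to 60 N. Pads are 19 mm wide; open, the fingers measure 117 mm over their backs; the gripper's body (75 mm by 190 mm) begins 51 mm behind the grasp point.
Start: joints at [87.983, 22.042, 0.453, 0, -68.411, -14.817], TCP at [0.181, 0.598, 0.223] pointing down, gripper open.
Joint ranges: [-179.83, 179.83], [-69.29, 118.12], [-61.27, 80.66], [-181.25, 117.63], [-171.15, -9.14], [-177.46, 177.46]. Speed limits (degrees/s): [159.86, 159.86, 180, 180, 180, 180].

INTERFACE

Orientations are given as [roll, pitch, yaw] about the fixed x, y, z axes, in that order (R = Rz(yaw) Ry(pitch) Rx(roll)).
In Python, from workcell import env gives the robot as it stands. The module is installed in compiled form; this text tells all that it offers. Calls block until the motion is done:
- env.goto(position, orientation): joint-space move of the TCP to a pose.
- env.move_straight(position, rotation=None, rate=0.15, force_limit=None): straight line of the TCP; rotation=None keeps the orientation; rate is the mean speed in m/s. With force_limit (N) it stops when the force on the tool has changed by that much, and returns True; else False.
- env.set_joints(angles): joint-space move.
- env.gripper_to(opening, grasp_force=None): opening from 0.0 (shut) to 1.0 (fully open); grasp_force is the grip in N (None keeps the last); returns when the fingers have stopped.
- env.dwell(seconds).
- env.inverse_kinematics(position, orientation): joint angles nearest the present ones, or None.
- env.read_state(): the state.
- env.grab_frame(name): name is "scene" or "side" or "wrist"; returns a dict with "image" (480x640x3 uint8, blue, green, red), "fx", "fy", "cx", "cy" (pixels), "position" and "orientation" of the camera in the world. Camera axes: x right, y up, looking along -z (the intrinsics and any distortion apply to the point x, -y, -z); pixel columns grow to the right and rows downward; lengths in m; the calibration is good to about 2 mm. The wrist camera is an equidistant fisheye: a pixel r from the principal point sees the ray r / f radians off the axis. A picture is of the moment at which its call begins. There is no depth.
A pose or a line that the arm cannot do raises env.Unreachable and nothing moves.
- env.close_job(): hands the job in, once; it reports no verdict.
Trained networks look in a picture, given as the dict that the camera call returned (one of the last four; its "shot" number tells which), for a name from the list of things; names that differ only in an ending like _2 or _b are one class to them, and where a whole thing is asked for, a point or a joint stands for the part that bears it (a point fixed in the world has none). Each returns a list of dicts, best first, with "score" (0 to 1); they miss things now and then, are a little off and sometimes report something else, mostly with a low value. They report only what shows in the picture. A call takes as long as a camera call.
- env.search_frame(picture, thing): "xyz" ([x, y, z] in m, in world coordinates, good to about 4 mm: the middle of the surface that is visible of it).
- env.trace(picture, thing): "mask" (480x640 bool, what is visible of it).
The state is a dict: "clock": time; "joint_positions": joint angles; "qvel": joint speeds; "joint_torque": joint torques, N m; "position": TCP position; "tool_rot": TCP orientation; "force": force on the tool from outside, world axes, zero at the start; "wrist_torque": the same for the moment, N m; "opening": opening from 0.0 (shut) to 1.0 (fully open).
Only numpy, scipy, OpenCV 4.12 (cv2) and the standard library are available. Lean on these libraries where they do the work, as an engineer would, in place of code of your own. Each camera call takes 0.05 s, during which the arm holds its last target. There are 200 camera calls.

TASK

Steer the roof aerial: on its control box, tilt the joystick with the blue knob at least 15 degrees over towards the amber jewel on that same box, hold it there for at least one second, then let it spring back upright. Tilt it towards none of the green jewels, and leave the ivory-knobbed joystick and the blue microphone alone.

Things in the scene. Friction and masses are not known exactly. Their poses are not given: they have to be found in the camera images.
- rotor_knob (a point): Centre of the blue ball knob (28 mm) of the stick to use: a 10 mm rod upright amid a fixed grey box (150 mm square, top at z = 55 mm, any yaw). It tilts any way about a pivot at the box top, 85 mm below the knob's centre; a spring of 0.7 Nm/rad centres it (about 3 N at the knob at 20 degrees, when the knob is 29 mm aside and 5 mm lower); stops at 26 degrees. Rubber boot 46 mm wide, 22 mm high at its foot.
- rotor_amber: The amber glass jewel (25 mm diameter, 11 mm high, brass rim) on the blue-knobbed stick's box: the direction to tilt to. Origin at the centre of its underside, on the box top, 60 mm horizontally from the upright stick's axis. It is on one of four sides of the stick, square to the box; like jewels of green glass are on the other three.
- spare_knob (a point): Centre of the ivory ball knob of the other joystick, to be left alone. Same stick and same box, which has an amber and three green jewels of its own; it stands 30 cm or more to the left or right of the blue-knobbed one.
- microphone: Blue bakelite desk microphone, loose, 0.4 to 0.85 kg: round base 90 mm in diameter, chrome stem, rounded head 45 x 62 x 85 mm, 148 mm high in all. To be left alone. Origin at the centre of its underside.

How it is judged (in metres and radians):
On the way:
1. the blue-knobbed stick is held tilted about 15 degrees or more towards its box's amber jewel for one second (horizontal distance between rotor_knob and rotor_amber below 0.04 m), for 1 s.
At the end, for the whole second after the job is handed in: After having been held towards the amber jewel, the blue-knobbed stick is upright again (its knob within 10 mm of where it started) and so is the ivory-knobbed one; the microphone is within 30 mm of where it stood (distance of each of rotor_knob, spare_knob from where it was at the start of the episode below 0.01 m and distance of microphone from where it was at the start of the episode below 0.03 m); the robot touches nothing.
It fails at once if the blue-knobbed stick is tilted 15 degrees or more in a direction over 50 degrees away from the amber jewel (distance of rotor_knob from where it was at the start of the episode above 0.022 m and horizontal distance between rotor_knob and rotor_amber above 0.05 m).
It fails at once if the ivory-knobbed stick is tilted more than about 15 degrees (distance of spare_knob from where it was at the start of the episode above 0.022 m).
It fails at once if the microphone is pushed more than 30 mm or tipped over (distance of microphone from where it was at the start of the episode above 0.03 m or angle between microphone's own z axis and vertical above 0.5 rad).
It also fails if it takes over 32 s, if anything falls off the work surface, if the arm or the gripper's body presses on something with over 40 N, if the wrist force passes 120 N, or if a joint passes its speed limit or range.

## Working session

There is one attempt and no reset: what is moved stays moved. The work goes in short steps, each a Python script; the robot and the scene stay as the last script left them, time stands still between calls to the robot, and variables do not carry over. Pictures are saved under pics/ and viewed, about 8 in all and at most 12, crops included, and the job is handed in when it is done.

```bash
mkdir -p pics; python3 - <<'E'
from workcell import env
import cv2,numpy as np
ims=[]
for n in("scene","side","wrist"):
    f=env.grab_frame(n); cv2.imwrite(f"pics/{n}0.png",f["image"])
    print(n,f["fx"],f["fy"],f["cx"],f["cy"],f["position"],f["orientation"],[k for k in f])
    for t in("rotor_knob","rotor_amber","spare_knob","microphone"):
        print(t,[(np.round(d["xyz"],3).tolist(),round(d["score"],2)) for d in env.search_frame(f,t)])
print(env.read_state()["clock"],env.read_state()["tool_rot"])
E
```

```text
scene 552.8866950191988 552.8866950191988 315.62036281442556 243.1486919951784 [0.91142139 0.3910814  0.71036504] [ 40.51962096  -0.99600311 143.01680099] ['image', 'fx', 'fy', 'cx', 'cy', 'position', 'orientation', 'shot']
rotor_knob [([0.585, -0.174, 0.077], 0.76)]
rotor_amber [([0.521, -0.157, 0.058], 0.65)]
spare_knob [([0.515, 0.245, 0.078], 0.69)]
microphone [([0.705, 0.014, 0.081], 0.71)]
side 565.4366070971585 565.4366070971585 328.4088836844479 244.00508032795045 [ 0.48743186 -0.60647925  0.70199413] [45.63986726 -0.12466116 -9.84252339] ['image', 'fx', 'fy', 'cx', 'cy', 'position', 'orientation', 'shot']
rotor_knob [([0.578, -0.194, 0.075], 0.58)]
rotor_amber [([0.52, -0.169, 0.066], 0.72)]
spare_knob [([0.51, 0.237, 0.086], 0.73)]
microphone [([0.693, -0.02, 0.073], 0.78)]
wrist 371.64829954431775 371.64829954431775 321.2292437068753 236.1575190973942 [0.24779905 0.57881802 0.38555413] [-1.47921063e+01  8.37461968e-02 -1.06722524e+02] ['image', 'fx', 'fy', 'cx', 'cy', 'position', 'orientation', 'shot']
rotor_knob []
rotor_amber []
spare_knob []
microphone []
0.75 [-8.99997933e+01 -2.40834901e-03  1.63166113e+02]
```

View pics/scene0.png

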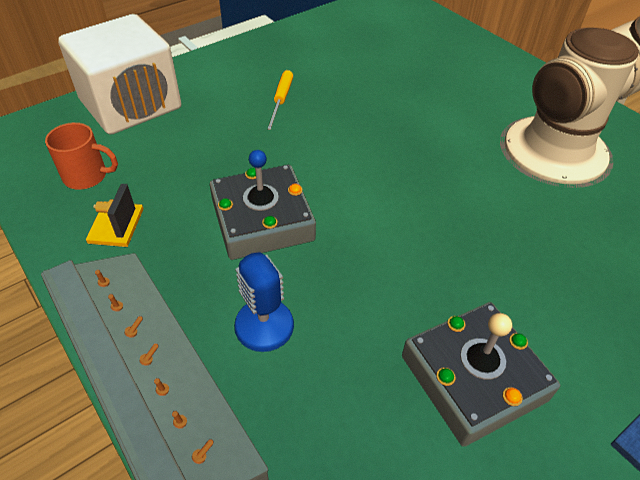

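View pics/side0.png

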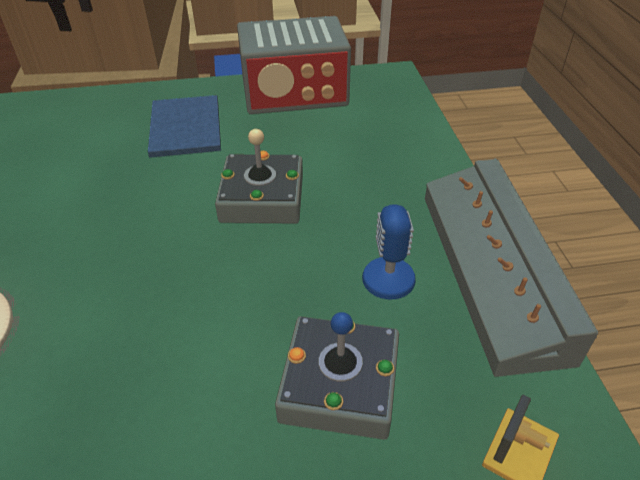

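The scene view shows the blue knob at (258,159) with its amber at (296,189). In the side view they are at (341,323) and (297,355). The amber lies on the robot side, roughly −x. The microphone is to the left of the box, and the ivory stick is far left. Next I triangulate from the colour centroids.

```bash
cat > h.py <<'E'
from workcell import env
import cv2,numpy as np
from scipy.spatial.transform import Rotation as Ro
def ray(f,u,v):
    d=np.array([(u-f["cx"])/f["fx"],-(v-f["cy"])/f["fy"],-1.]); d/=np.linalg.norm(d)
    return np.array(f["position"]),Ro.from_euler("xyz",f["orientation"],degrees=True).apply(d)
def tri(rs):
    A=[np.eye(3)-np.outer(d,d) for p,d in rs]
    x=np.linalg.solve(sum(A),sum(a@p for a,(p,d) in zip(A,rs)))
    return x,max(np.linalg.norm(a@(x-p)) for a,(p,d) in zip(A,rs))
def blob(f,u,v,h,r=16):
    hsv=cv2.cvtColor(f["image"],cv2.COLOR_BGR2HSV)
    m=cv2.inRange(hsv,(h[0],130,60),(h[1],255,255))
    w=np.zeros_like(m); cv2.circle(w,(int(u),int(v)),r,255,-1); m&=w
    n,l,s,c=cv2.connectedComponentsWithStats(m)
    i=1+s[1:,4].argmax(); return c[i],s[i]
E
python3 - <<'E'
from h import *
a,b=env.grab_frame("scene"),env.grab_frame("side")
B,O=(105,125),(8,25)
for n,p,q,h in(("knob",(258,159),(341,323),B),("amber",(296,189),(297,355),O)):
    c1,s1=blob(a,*p,h);c2,s2=blob(b,*q,h)
    x,e=tri([ray(a,*c1),ray(b,*c2)]);print(n,c1,s1,c2,s2,x.round(4),e)
# greens (visual px): opposite is (226,204)/(385,367)? and others
for n,p,q in(("g_near",(270,222),(350,326)),("g_opp",(226,204),(385,367)),("g3",(251,174),(333,400))):
    print(n,tri([ray(a,*p),ray(b,*q)]))
print("mic base",tri([ray(a,264,325),ray(b,389,277)]))
E
```

```text
knob [257.11764706 158.33193277] [249 150  17  18 238] [341.14763231 322.76044568] [331 313  22  21 359] [ 0.5792 -0.183   0.1417] 0.0010539265621227365
amber [294.62318841 189.29710145] [288 183  14  13 138] [296.13636364 354.20454545] [289 347  16  16 176] [ 0.5228 -0.1629  0.0592] 0.001396585643135834
g_near (array([ 0.60128744, -0.1264038 ,  0.05851698]), np.float64(0.001974382475624327))
g_opp (array([ 0.63540828, -0.2018712 ,  0.05848066]), np.float64(0.00014543643136420836))
g3 (array([ 0.56051176, -0.23904239,  0.05793145]), np.float64(0.002026876073268309))
mic base (array([6.96983319e-01, 1.20383381e-04, 5.84783681e-03]), np.float64(0.0005614267941874513))
```

Checks agree: the knob is at z = 0.142 (expected 0.140), the knob-to-amber distance is 59.9 mm, and the midpoint of the jewels coincides with the stick axis. I'll straddle the knob with the jaws opening along the amber direction.

```bash
cat >> h.py <<'E'
C=np.array([.579,-.1827]); D=np.array([-.945,.327]); D/=np.linalg.norm(D)
def ori(s):
    y=np.array([0,0,-1.]); z=np.array([*(s*D),0]); return Ro.from_matrix(np.c_[np.cross(y,z),y,z]).as_euler("xyz",degrees=True)
def P(s,z): return [*(C+s*D),z]
E
python3 - <<'E'
from h import *
q=env.read_state()["joint_positions"]
os=[]
for s in(1,-1):
    j=env.inverse_kinematics(P(0,.26),ori(s))
    print(s,j)
    if j is not None: os.append((np.abs(np.array(j)-q).max(),s))
s=min(os)[1]; print("use",s)
p=env.read_state()["position"]
env.move_straight([p[0],p[1],.30])
env.goto(P(0,.26),ori(s))
env.gripper_to(.75)
st=env.read_state();print(st["clock"],st["position"],st["tool_rot"],st["force"])
f=env.grab_frame("wrist");cv2.imwrite("pics/w1.png",f["image"])
E
```

```text
1 [ -2.25271073  18.99945458   1.29631067   0.         -72.29685609
 -16.83453377]
-1 [ -2.25271073  18.99945458   1.29631067   0.         -72.29685609
 163.16546623]
use 1
5.2917 [ 0.57897083 -0.18273694  0.25998355] [-8.99968510e+01  4.36474859e-04  7.09087585e+01] [0.32938003 0.28823306 0.19653645]
```

View pics/w1.png

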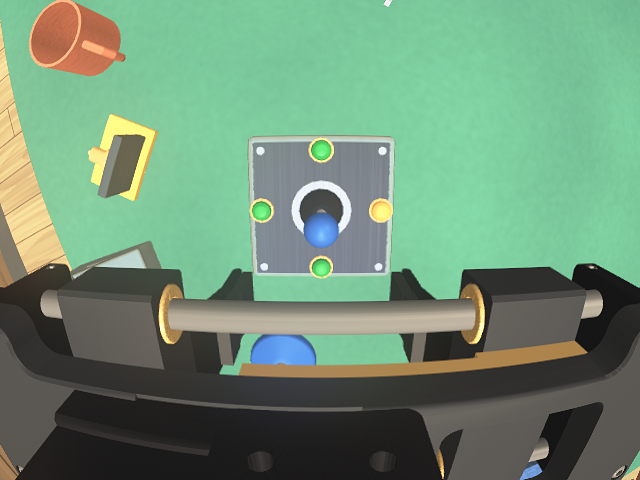

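The wrist view shows the box square to the jaws: amber at (381,211) lies along the jaw axis, to the right, and the knob at (321,230) is midway between the fingers (230 and 415). Now I descend, close to about 40 mm and push, watching the force.

```bash
python3 - <<'E'
from h import *
F=lambda t:print(t,round(env.read_state()["clock"],2),np.round(env.read_state()["position"],4),np.round(env.read_state()["force"],2),round(env.read_state()["opening"],2))
if env.move_straight(P(0,.124),rate=.1,force_limit=5): F("hit");raise SystemExit
F("down"); env.gripper_to(.46); F("closed")
print(env.move_straight(P(.018,.124),rate=.05,force_limit=10)); F("half")
print(env.move_straight(P(.036,.124),rate=.05,force_limit=10)); F("full")
for n in("scene","side"):
    f=env.grab_frame(n);cv2.imwrite(f"pics/{n}2.png",f["image"])
    print(n,[(np.round(d["xyz"],3).tolist(),round(d["score"],2)) for d in env.search_frame(f,"rotor_knob")])
a,b=[cv2.imread(f"pics/{n}2.png") for n in("scene","side")]
cv2.imwrite("pics/c2.png",np.hstack([cv2.resize(a[110:260,180:340],(400,375)),cv2.resize(b[260:430,250:430],(400,375))]))
E
```

```text
down 6.85 [ 0.5795 -0.1828  0.1247] [0.16 0.62 0.51] 0.75
closed 7.6 [ 0.579  -0.1827  0.124 ] [ 0.88 -0.87  0.03] 0.46
False
half 8.11 [ 0.562  -0.1767  0.1243] [0.92 0.63 0.74] 0.46
False
full 8.62 [ 0.5451 -0.1709  0.124 ] [ 2.59 -1.5  -2.61] 0.46
scene [([0.571, -0.168, 0.079], 0.6)]
side []
```

View pics/c2.png

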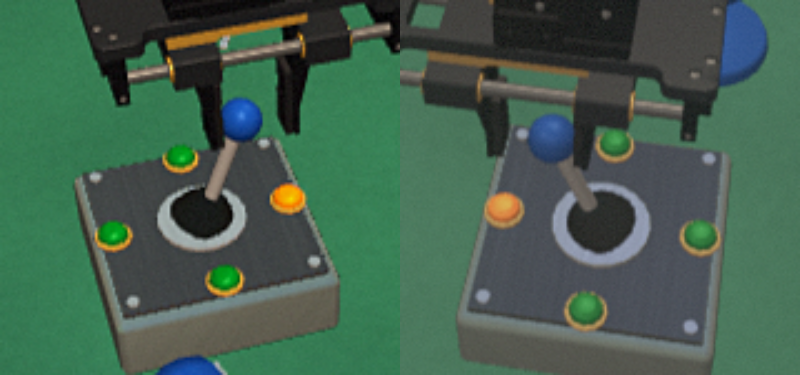

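Both crops show the knob (240,118 and 552,138) leaning clearly towards the amber, pushed by the rear finger. Next I triangulate it, hold, and release slowly.

```bash
python3 - <<'E'
from h import *
A=np.array([.5228,-.1629]); B=(105,125)
def knob(p,q):
    a,b=env.grab_frame("scene"),env.grab_frame("side")
    x,e=tri([ray(a,*blob(a,*p,B,20)[0]),ray(b,*blob(b,*q,B,20)[0])])
    print("knob",x.round(4),"res",round(e,4),"to amber",np.linalg.norm(x[:2]-A).round(4),"force",np.round(env.read_state()["force"],1),env.read_state()["clock"]); return np.linalg.norm(x[:2]-A)
k=lambda:knob((276,157),(318,322))
d=k()
if d<.037:
    env.dwell(1.5); k()
    env.move_straight(P(0,.124),rate=.05)
    env.gripper_to(.75); 
    env.move_straight(P(0,.26),rate=.1,force_limit=6)
    print(env.read_state()["position"],env.read_state()["force"])
    knob((257,158),(341,323))
    for n in("scene","side"):
        cv2.imwrite(f"pics/{n}3.png",env.grab_frame(n)["image"])
E
```

```text
knob [ 0.5512 -0.1731  0.1364] res 0.001 to amber 0.0301 force [ 3.5 -0.5 -1.4] 8.9167
knob [ 0.5508 -0.1729  0.1364] res 0.0009 to amber 0.0297 force [ 4.2 -1.  -3.2] 10.5167
[ 0.57863463 -0.18262155  0.25914033] [ 0.50293096  0.14381931 -0.24750283]
knob [ 0.5791 -0.1831  0.1419] res 0.001 to amber 0.0598 force [-1.1  0.1 -1. ] 13.7417
```

Held for over 1.5 s at about 30 mm from the amber. The knob is back within 0.3 mm of its starting point, and the arm is clear. Quick view before handing in.

View pics/scene3.png

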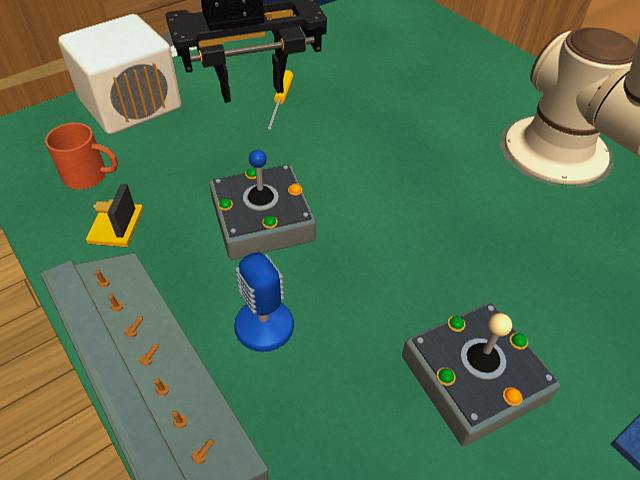

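The blue knob is upright at (258,159). The ivory knob (500,324) and the microphone (264,325) are where they were, and the gripper is clear.

```bash
python3 -c "
from workcell import env
env.close_job(); print(env.read_state()['clock'])"
```

```text
the job is handed in; nothing more can be done
the job is handed in; nothing more can be done
```

I tilted the blue-knobbed stick towards its amber jewel, held it there for at least 1.6 s, and let it spring back upright. I then handed the job in; no verdict was reported.

- **Method:** I straddled the knob with the jaws lined up along the amber direction and pushed it over with the rear finger.
- **Hold:** two measurements, from 8.9 s to 10.5 s, put the knob 30 mm from the amber jewel (limit 40 mm). That is a tilt of about 20 degrees, at a push of roughly 4–5 N.
- **After release:** the knob measured within 0.3 mm of its starting position. The last picture showed the ivory stick and the microphone unmoved and the gripper clear of everything. I checked those two by eye only and did not measure them.
- **Time:** the last reading was about 13.7 s, against the 32 s limit.
- **Disagreements:** with the stick tilted, the search network misplaced the knob in the scene view and missed it in the side view. It had also placed it about 65 mm too low at the start. I used my own two-view triangulation instead, which agreed to about 1 mm.

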